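# Eject the drilled block and reload the jig

## Task

The drilled block in the drilling jig is finished: press the jig's spring ejector fully in by its orange thumb plate so that the block is pushed out into the jig's catch tray, without the gripper touching that block, and let the ejector spring back home. Then load the plain block into the empty nest, flat on the nest floor with the notch in its end round the ejector's brass key, and let go. Leave the tape measure and the sanding block where they are.

Things in the scene. Friction and masses are not known exactly. Their poses are not given: they have to be found in the camera images.
- jig: Drilling jig fixed to the bench. Origin on the bench top under the nest centre; x is the direction of ejection, y across, z up. Along x, in mm: orange thumb plate (rear face -136), rod, grey guide block (-62 to -42, top z 68), nest between two aluminium rails (-29 to +47), plywood catch tray (+30 to +134). The nest floor (z 40) ends at +30, where the block drops into the tray.
- nest (a point): Centre of the nest floor, 40 mm above the bench; axes as the jig's. Rails beside it: inner faces at y -22.5 and +22.5, outer at -44.5 and +44.5, tops 16 mm above the floor, upper 4 mm sloped as lead-in. Spring rollers in the rails hold the block's front corners, with 3 mm play each way along x. A loaded block has its origin within 4 mm of this point and its x along the jig's x.
- tray (a point): Centre of the catch tray's floor, 7 mm above the bench (inside 94 x 94 mm, walls to 34 mm above the bench); axes as the jig's.
- ejector (a joint): Travel of the ejector slide in m: 0 home, grows as it is pressed along the jig's +x, end stop at 0.066. A spring returns it home when released; the spring takes about 3 N at the start and 8 N at the end; with the block passing the rollers (most of the travel) up to about 15 N in all.
- thumb_plate (a point): Middle of the rear face of the ejector's orange thumb plate (46 mm wide, 50 mm high, 8 mm thick), 52 mm above the bench; moves with the ejector. Press it along the jig's +x.
- key (a point): Foot of the middle, at nest floor height, of the upright brass key (8 mm wide, 11 mm long, top 63 mm above the bench) on the steel pusher plate at the back of the nest; moves with the ejector. With the ejector home it is 25.5 mm behind the nest centre.
- drilled_block: Finished light wooden block, 56 mm long (its x), 40 wide (y), 40 high (z), origin at the centre of its underside; a 16 mm round hole in its top, and an upright notch 13 mm wide and 13 deep in the middle of its -x end. Starts in the nest.
- drilled_center (a point): Middle of the drilled block, 20 mm above the centre of its underside.
- plain_block: Undrilled light wooden block of the same size (56 x 40 x 40 mm, 0.13 kg), origin at the centre of its underside, upright notch in its -x end, standing on the thin steel sheet (top at z 2 mm) on the bench's right. Its 40 mm width (y) is to be gripped when it goes between the rails. The wrong way round it stands proud and does not seat.
- plain_notch (a point): Point in the plain block's notch (13 mm wide, 13 deep) at its underside, 25.5 mm from the origin along its -x; it meets the key point when the block is loaded midway in its play.
- tape_measure: Yellow and black tape measure, 62 x 81 x 33 mm, origin under its centre; bystander.
- sanding_block: Cork-brown sanding block, 66 x 110 x 29 mm, origin under its centre; bystander.
Mind the look-alikes: they are no part of the job. Leave any purple look-alike of the plain_block alone.

How it is judged:
By the outcome, as a careful person would: the job done as asked, in the order asked, and still so for the second after the job is handed in, with the robot touching nothing.
It also fails if it takes over 64 s, if anything falls off the work surface, if the arm or the gripper's body presses on something with over 40 N, if the wrist force passes 120 N, or if a joint passes its speed limit or range.

## Robot

A 7-joint arm with a two-finger parallel gripper is mounted at the origin on a cart in front of the work surface, level with it; the furniture and walls round the work are solid. World frame = base frame: x ahead of the robot, y to its left, z up, the work surface at z = 0. Lengths are in m, angles in rad, forces in N, time in s.
With the tool pointing down it reaches from about 0.35 to 0.9 m from the base axis. Payload 8.1 kg.
Tool frame: the origin (TCP) lies on the mounting face of the last link; the fingertips stand 178 mm ahead of it and the grasp point (between the pads) lies 159 mm ahead of it; z points along the fingers, y is the direction in which the jaws open and shut (so a half turn about z gives the same grasp; the last joint's range is limited). The gripper opens to 92 mm and grips with 3 to 60 N. Pads are 19 mm wide; open, the fingers measure 130 mm over their backs; the gripper's body (75 mm by 190 mm) begins 47 mm behind the grasp point.
Start: joints at [1.065, 0.434, 0.025, 1.573, -0.012, 1.134, -0.075], TCP at [0.245, -0.575, 0.405] pointing down, gripper open.
Joint ranges: [-2.62, 2.62], [-0.44, 2.09], [-1.27, 1.32], [0.08, 2.57], [-1.32, 4.46], [0.12, 2], [-2.74, 2.74]. Speed limits (rad/s): [2.22, 2.22, 3.01, 3.01, 3.14, 3.14, 3.14].

## Interface

Orientations are given as a rotation vector (axis times angle).
In Python, from station import robot gives the robot as it stands.
- The arm moves only by the tool arm_command, never from a script. Its argument "steps" is a list of rows, each a list of 4 numbers: the shift along the tool's x, y, z in units of 50 mm (1.0 is 50 mm), then the turn about the tool's z in units of 6 degrees (1.0 is 6 degrees). In form: [[dx, dy, dz, yaw], ...]. A call has 1 to 20 rows; each row is the pose to reach, as a shift and turn from the pose commanded when the call began, along the tool's axes at that moment; what a row does not reach only later rows make up. A row lasts 1/8 s, in which the tool goes at most 62.5 mm and 10.7 degrees, less where a joint would pass 70% of its speed; a pose out of reach is approached as far as the arm can. A call with a gripper value outside its range is refused whole. "gripper" is the closure, from -1 (fully open) to 1 (shut), set as the call begins (left out, the last holds). The fingers move at their own pace and stop on an object; "grip_force" is the grip in N (left out, the last holds). Time passes only in rows, so rows that repeat a pose let the fingers close. It gives the time, the measured TCP pose, the force and the opening at its end, in the units of the state.
- robot.get_state(): the state, without advancing time (a new reading comes with each control period).
- robot.grab_frame(name): name is "side" or "top"; returns the picture (400x640x3 uint8, red, green, blue); there is no depth.
- robot.camera_info(name): a dict with "vertical_fov" (degrees; the focal length in pixels is half the picture's height over the tangent of half this angle, whatever the lens; pixels are square), "cx", "cy" (the principal point, pixels), "D" ([k1, k2, p1, p2, k3] as OpenCV has them; the pictures are not rectified), "R" (3x3) and "t" (3): a world point X has camera coordinates R X + t. Camera axes: x right, y down, z forward; pixel columns grow to the right and rows downward; lengths in m; the calibration is good to about 2 mm. A picture is of the moment at which its call begins. camera_info takes no time and is no camera call.
- robot.job_done(): hands the job in, once; it reports no verdict.
The state is a dict: "time": time; "q": joint angles; "dq": joint speeds; "joint_torque": joint torques, N m; "ee_pos": TCP position; "ee_rot": TCP orientation; "force": force on the tool from outside, world axes, zero at the start; "moment": the same for the moment, N m; "grip_width": finger opening in m.
Only numpy, scipy, OpenCV 4.12 (cv2) and the standard library are available. Lean on these libraries where they do the work, as an engineer would, in place of code of your own. Each camera call takes 0.05 s, during which the arm holds its last target.

## Working session

There is one attempt and no reset: what is moved stays moved. The work goes in short steps, Python scripts to look and compute and a tool call to move; the robot and the scene stay as the last step left them, time stands still between calls to the robot, and variables do not carry over. Pictures are saved under pics/ and viewed, and the job is handed in when it is done.

Besides the shell and the picture viewer there is one more tool, called as name(argument=value, ...), one argument or row to a line, values as JSON. arm_command: Moves the arm, as the interface text tells. Its arguments: {"type":"object","properties":{"steps":{"type":"array","items":{"type":"array","items":{"type":"number"}}},"gripper":{"type":"number"},"grip_force":{"type":"number"}},"required":["steps"]}

```bash
mkdir -p pics; ls
python3 - <<'E'
from station import robot
import cv2
for n in("side","top"):
    f=robot.grab_frame(n); cv2.imwrite(f"pics/{n}0.png",f[:,:,::-1])
    print(n,robot.camera_info(n))
print(robot.get_state())
E
```

```text
pics
side {'vertical_fov': 49.256126313245176, 'cx': 318.0239044717783, 'cy': 202.29502065666802, 'D': array([-0.01034125,  0.        ,  0.        ,  0.        ,  0.        ]), 'R': array([[-0.95133989, -0.30724865,  0.02346666],
       [-0.14721654,  0.3862841 , -0.91055581],
       [ 0.27070224, -0.86970274, -0.41271956]]), 't': array([0.46050413, 0.21666554, 0.78696169])}
top {'vertical_fov': 51.31306594097617, 'cx': 316.4761273291873, 'cy': 206.16790876853042, 'D': array([-0.09701405,  0.        ,  0.        ,  0.        ,  0.        ]), 'R': array([[ 0.00835963, -0.99996338, -0.00183004],
       [-0.98074433, -0.00784184, -0.19513856],
       [ 0.19511706,  0.00342608, -0.98077398]]), 't': array([-0.17834598,  0.52870639,  0.98495574])}
{'time': 0.1, 'q': array([ 1.06542562,  0.43513546,  0.02499653,  1.57397994, -0.01160439,
        1.13399433, -0.07508236]), 'dq': array([-0.00225438, -0.00051089, -0.00049301, -0.00307625, -0.00088664,
        0.00020667,  0.00125719]), 'joint_torque': array([ 3.68990673e-03, -6.69131970e+01,  9.88192633e-01, -3.15147793e+01,
       -6.05423050e-02,  3.75446363e-02,  5.11413896e-05]), 'ee_pos': array([ 0.24486528, -0.57481906,  0.40404475]), 'ee_rot': array([-3.07684013e+00, -6.28026428e-01,  6.29945213e-04]), 'force': array([0.87130331, 0.17243045, 0.34002763]), 'moment': array([ 0.00952235, -0.03607433,  0.02624706]), 'grip_width': 0.09190955814766377}
```

View pics/side0.png

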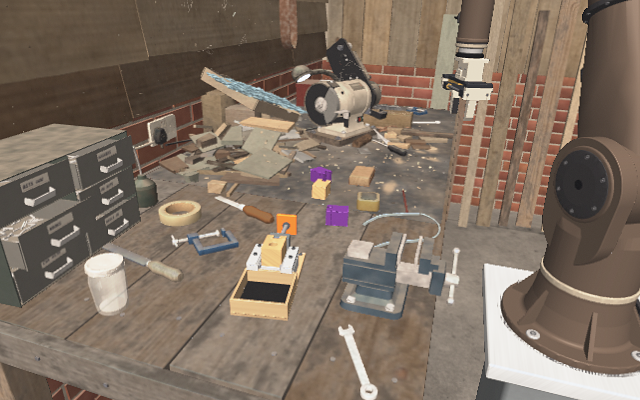

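View pics/top0.png

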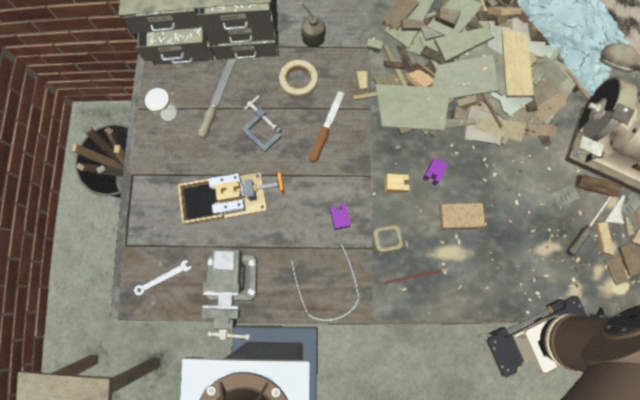

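```bash
cat > h.py <<'E'
import numpy as np, cv2
from station import robot
def cam(n):
    c=robot.camera_info(n); f=200/np.tan(np.radians(c["vertical_fov"]/2))
    K=np.array([[f,0,c["cx"]],[0,f,c["cy"]],[0,0,1.]]); return K,c["D"],c["R"],c["t"]
def ray(n,uv,z):
    K,D,R,t=cam(n); p=cv2.undistortPoints(np.array([[uv]],float),K,D)[0,0]
    d=R.T@np.array([p[0],p[1],1]); o=-R.T@t
    return o+d*(z-o[2])/d[2]
def proj(n,X):
    K,D,R,t=cam(n); return cv2.projectPoints(np.array(X,float).reshape(-1,1,3),cv2.Rodrigues(R)[0],t,K,D)[0][:,0]
def crop(n,u0,v0,w,h,s,out,img=None):
    f=robot.grab_frame(n) if img is None else img
    c=cv2.resize(f[v0:v0+h,u0:u0+w],None,fx=s,fy=s,interpolation=cv2.INTER_CUBIC); cv2.imwrite(out,c[:,:,::-1])
E
python3 - <<'E'
import cv2
from h import *
t=cv2.imread('pics/top0.png')[:,:,::-1];s=cv2.imread('pics/side0.png')[:,:,::-1]
crop('top',170,160,130,70,6,'pics/t_jig.png',t)
crop('top',320,150,130,90,6,'pics/t_blk.png',t)
crop('side',220,200,90,120,5,'pics/s_jig.png',s)
crop('side',290,155,100,80,7,'pics/s_blk.png',s)
E
```

```text
(no output)
```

View pics/t_jig.png

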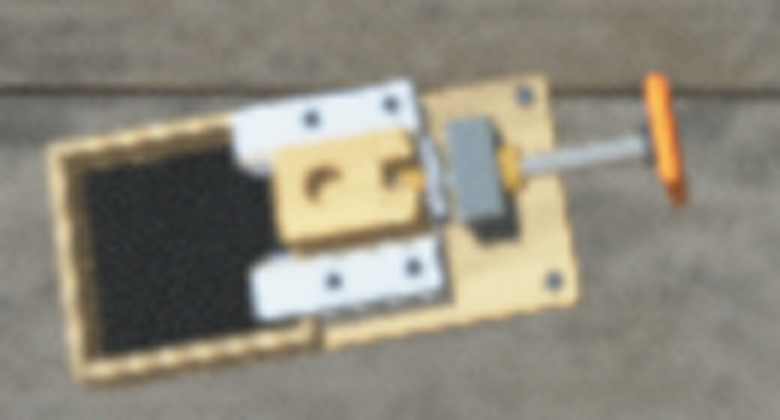

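View pics/t_blk.png

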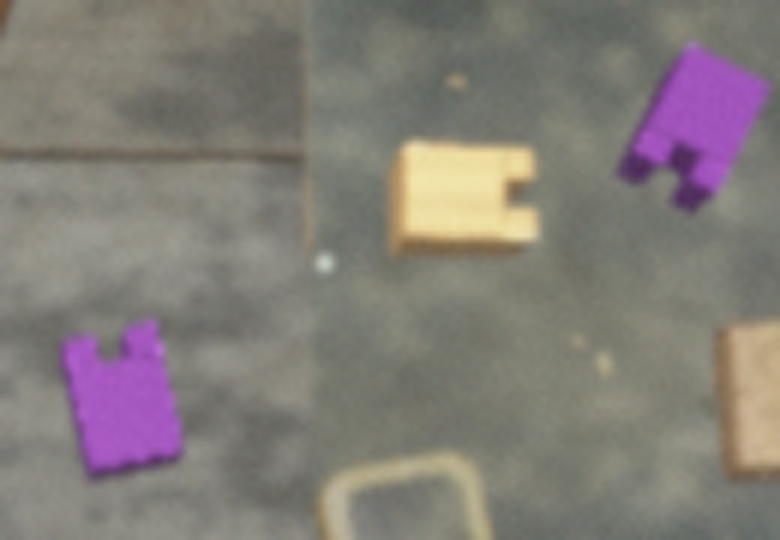

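View pics/s_jig.png

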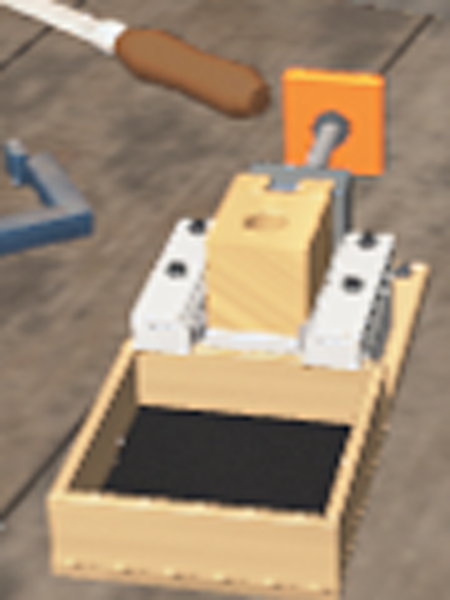

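View pics/s_blk.png

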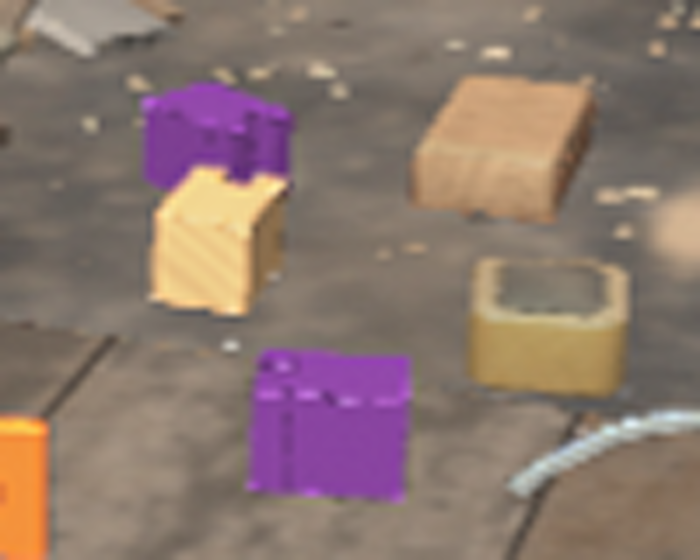

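```bash
cat > fit.py <<'E'
from h import *
from scipy.optimize import least_squares
def Rz(a): return np.array([[np.cos(a),-np.sin(a)],[np.sin(a),np.cos(a)]])
def W(p,P): P=np.array(P,float)/1000; return np.c_[P[:,:2]@Rz(p[2]).T+p[:2],P[:,2]]
def fit(obs,p0,free_cam=False):
    def r(p): return np.concatenate([(proj(n,W(p,[P]))[0]-uv) for n,P,uv in obs])
    s=least_squares(r,p0,loss='soft_l1'); return s.x,s.fun.reshape(-1,2).round(1)
E
cat > m1.py <<'E'
from fit import *
T=lambda x,y:(170+x/6-.4,160+y/6-.4); S=lambda x,y:(220+x/5-.4,200+y/5-.4)
obs=[('top',(-29,-44.5,56),T(413,80)),('top',(47,-44.5,56),T(233,112)),('top',(-29,44.5,56),T(443,285)),('top',(47,44.5,56),T(256,318)),
('top',(134,-52,34),T(47,150)),('top',(134,52,34),T(77,375)),
('side',(134,-52,34),S(52,497)),('side',(134,52,34),S(333,515)),('side',(47,-44.5,56),S(133,322)),('side',(47,44.5,56),S(362,343)),
('side',(-29,-44.5,56),S(183,222)),('side',(-29,44.5,56),S(395,236)),('side',(-128,-23,77),S(288,78)),('side',(-128,23,77),S(384,84))]
print(ray('top',(228,190),.08))
for k in ('top','side',''):
    p,f=fit([o for o in obs if k in o[0]],[.5,.3,1.57]); print(k,p.round(4),f.tolist())
jig=p
T=lambda x,y:(320+x/6-.4,150+y/6-.4); S=lambda x,y:(290+x/7-.4,155+y/7-.4)
# block +x end at image left
obs=[('top',(28,-20,42),T(405,142)),('top',(28,20,42),T(403,243)),('top',(-28,-20,42),T(535,147)),('top',(-28,20,42),T(538,240)),
('side',(28,-20,42),S(158,208)),('side',(28,20,42),S(250,220)),('side',(-28,20,42),S(287,182)),('side',(28,-20,2),S(152,298)),('side',(28,20,2),S(243,314))]
for k in ('top','side',''):
    p,f=fit([o for o in obs if k in o[0]],[.5,-.1,1.57]); print(k,p.round(4),f.tolist())
E
python3 m1.py
```

```text
[0.56325572 0.04321451 0.08      ]
top [0.564  0.0453 1.7599] [[-0.4, 0.1], [0.2, 0.1], [-0.3, -0.1], [0.8, -0.2], [0.1, -0.8], [-0.3, 0.8]]
side [0.5626 0.0465 1.7536] [[-1.0, 0.5], [0.8, 2.8], [0.1, -1.0], [-0.1, -1.0], [0.2, -0.5], [0.1, 0.4], [-0.6, -0.5], [0.3, -0.1]]
 [0.5632 0.0455 1.7547] [[-0.4, 0.5], [0.1, 0.3], [-0.5, 0.3], [0.6, 0.0], [0.1, -0.8], [-0.5, 0.8], [-1.0, 0.1], [0.7, 2.4], [0.0, -1.3], [-0.2, -1.4], [0.1, -0.7], [-0.1, 0.1], [-0.7, -0.8], [0.1, -0.4]]
top [ 0.5975 -0.3816  1.5607] [[-0.1, 0.7], [0.5, -1.0], [-0.1, 0.3], [-0.2, -0.1]]
side [ 0.5992 -0.3854  1.5582] [[-0.4, 0.2], [-0.3, 0.4], [0.2, -0.8], [0.2, 0.1], [0.3, -0.1]]
 [ 0.5979 -0.382   1.5556] [[0.0, 0.4], [0.6, -1.2], [0.1, 0.2], [-0.1, -0.2], [-0.4, 0.6], [-0.2, 0.9], [0.3, -0.4], [0.2, 0.6], [0.3, 0.4]]
```

```bash
cat >> h.py <<'E'
def tool():
    s=robot.get_state(); return s["ee_pos"],cv2.Rodrigues(s["ee_rot"])[0],s
def to(x,y,ztip,yaw=None):
    "move to TCP target given xy, tip height, yaw=world angle of tool x (deg)"
    p,R,s=tool(); d=R.T@(np.array([x,y,ztip+.178])-p)/.05
    a=np.degrees(np.arctan2(R[1,0],R[0,0])); r=[round(float(v),3) for v in d]
    if yaw is not None:
        dy=[((-(yaw-a)+k+180)%360-180)/6 for k in(0,180)]; r.append([round(v,3) for v in dy])
    print('tip',(p+R[:,2]*.178).round(4),'yawx',a.round(2),'tilt',R[:,2].round(4),'cmd',r)
E
python3 - <<'E'
from h import *
to(.5632-.016-.17*-.184+.0,.0455-.17*.983,.13,100.6)
J=np.array([.5632,.0455]);d=np.array([np.cos(1.7555),np.sin(1.7555)])
P=J-.185*d;print(P); to(*P,.12,100.6)
E
```

```text
tip [ 0.2447 -0.5746  0.226 ] yawx 23.07 tilt [-7.0e-04  1.2e-03 -1.0e+00] cmd [9.691, -5.722, 1.927, [np.float64(-12.921), np.float64(17.079)]]
[ 0.59717622 -0.13635328]
tip [ 0.2447 -0.5746  0.226 ] yawx 23.07 tilt [-7.0e-04  1.2e-03 -1.0e+00] cmd [9.92, -5.304, 2.127, [np.float64(-12.921), np.float64(17.079)]]
```

arm_command(
  steps=[
    [0.5,-0.3,0,-0.7],
    [1.3,-0.7,0.2,-1.7],
    [2.2,-1.2,0.4,-2.9],
    [3.2,-1.7,0.6,-4.2],
    [4.2,-2.25,0.8,-5.5],
    [5.2,-2.8,1,-6.8],
    [6.2,-3.3,1.2,-8.1],
    [7.2,-3.85,1.4,-9.4],
    [8.2,-4.4,1.6,-10.7],
    [9.1,-4.9,1.8,-11.9],
    [9.6,-5.1,2,-12.5],
    [9.92,-5.3,2.13,-12.92],
    [9.92,-5.3,2.13,-12.92],
    [9.92,-5.3,2.13,-12.92],
  ],
  gripper=1,
  grip_force=10,
)

```text
time: 1.85
ee_pos: [0.5967, -0.1385, 0.2983]
ee_rot: [2.01, 2.414, -0.002]
force: [-0.4, 0.3, 0.8]
grip_width: 0.0007
```

Run:
```python
from h import *
J=np.array([.5632,.0455]);d=np.array([np.cos(1.7555),np.sin(1.7555)])
P=J-.185*d; to(*P,.035,100.6); print(tool()[2]['q'],tool()[2]['force'],tool()[2]['time'])
crop('side',220,100,160,160,4,'pics/s1.png');crop('top',160,120,200,130,4,'pics/t1.png')
```

```text
tip [ 0.5966 -0.1387  0.1203] yawx 100.43 tilt [-6.0e-04 -1.2e-03 -1.0e+00] cmd [0.042, 0.018, 1.707, [np.float64(-0.029), np.float64(29.971)]]
[ 0.40920805  0.55257187 -0.39362704  1.70044787  0.25356011  0.93957601
  0.0995443 ] [-0.39028104  0.25728909  0.84392651] 1.85
```

View pics/s1.png

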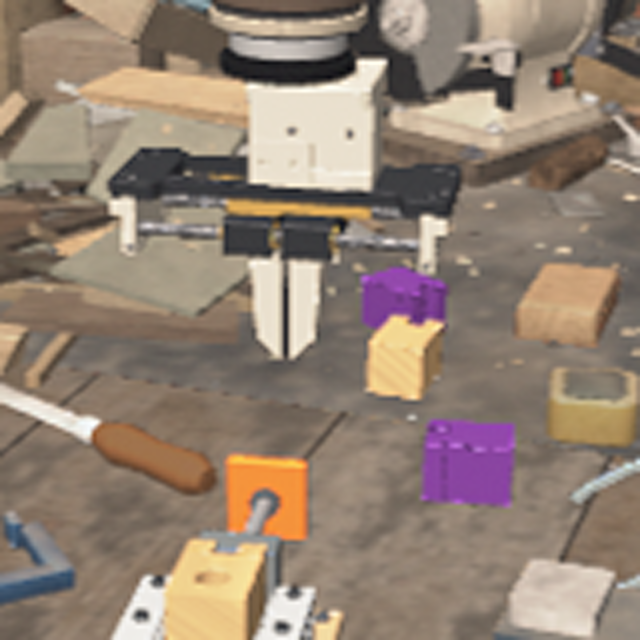

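View pics/t1.png

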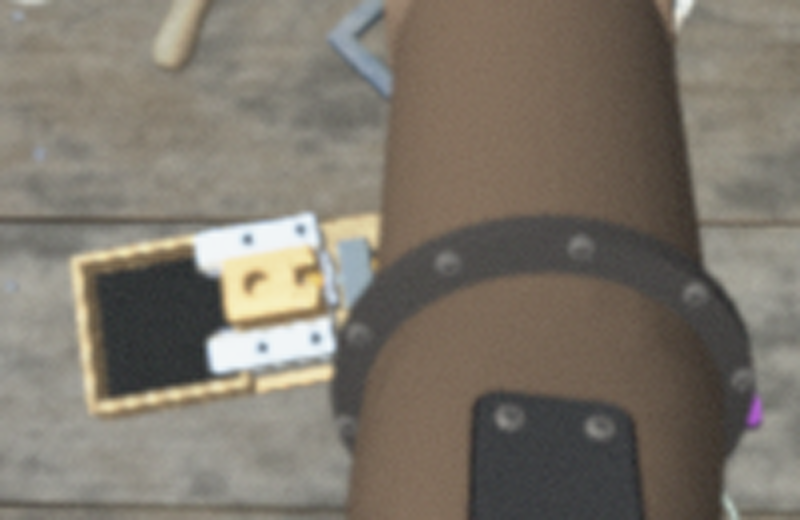

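arm_command(
  steps=[
    [0,0,0.4,0],
    [0,0,0.9,0],
    [0.02,0.01,1.4,0],
    [0.04,0.02,1.7,0],
    [0.04,0.02,1.7,0],
    [0.2,0.02,1.7,0],
    [0.4,0.02,1.7,0],
    [0.6,0.02,1.7,0],
    [0.6,0.02,1.7,0],
  ],
)

```text
time: 3.08
ee_pos: [0.5929, -0.1055, 0.2137]
ee_rot: [2.004, 2.419, 0.001]
force: [-0.7, 0.1, 0.3]
grip_width: 0.0007
```

arm_command(
  steps=[
    [0.1,0,0,0],
    [0.2,0,0,0],
    [0.3,0,0,0],
    [0.4,0,0,0],
    [0.5,0,0,0],
    [0.6,0,0,0],
    [0.6,0,0,0],
  ],
)

```text
time: 3.95
ee_pos: [0.5874, -0.0785, 0.2132]
ee_rot: [2.007, 2.415, -0.002]
force: [0.6, -4.4, -1.0]
grip_width: 0.0007
```

```bash
cat >> h.py <<'E'
J=np.array([.5632,.0455]);jd=np.array([np.cos(1.755),np.sin(1.755)])
def injig():
    p,R,s=tool(); q=p[:2]+R[:2,2]*.178-J; f=s['force']; print('jig xy mm',1e3*(q@jd),1e3*(q@[-jd[1],jd[0]]),'z',p[2]-.178,'Fx',f[:2]@jd,'F',f.round(1),'t',s['time'])
E
python3 - <<'E'
from h import *
injig(); to(.6,0,.035,100.55)
E
```

```text
jig xy mm -126.64353248974692 -1.110499930966181 z 0.03524629690228209 Fx -4.449368993587719 F [ 0.6 -4.4 -1. ] t 3.95
tip [ 0.5875 -0.0788  0.0352] yawx 100.54 tilt [ 3.0e-04 -1.5e-03 -1.0e+00] cmd [1.498, 0.534, 0.003, [np.float64(-0.001), np.float64(29.999)]]
```

arm_command(
  steps=[
    [0.1,0,0,0],
    [0.2,0,0,0],
    [0.3,0,0,0],
    [0.4,0,0,0],
    [0.5,0,0,0],
    [0.6,0,0,0],
    [0.7,0,0,0],
    [0.8,0,0,0],
    [0.8,0,0,0],
  ],
)

```text
time: 5.08
ee_pos: [0.5801, -0.04, 0.2133]
ee_rot: [2.008, 2.414, -0.003]
force: [1.3, -7.3, 0.1]
grip_width: 0.0005
```

Run:
```python
from h import *
injig(); crop('side',220,180,110,140,5,'pics/s2.png')
```

```text
jig xy mm -87.62734397356802 -0.9421324867782442 z 0.0352587290452768 Fx -7.433654809868251 F [ 1.3 -7.3  0.1] t 5.075
```

View pics/s2.png

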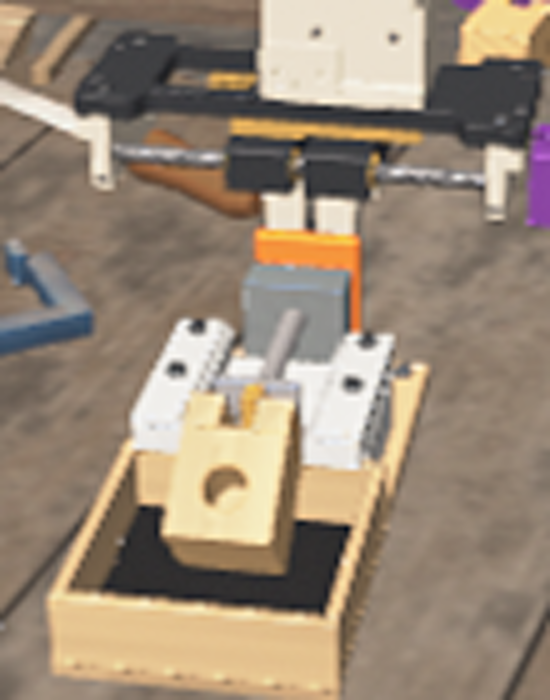

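arm_command(
  steps=[
    [0.08,0,0,0],
    [0.16,0,0,0],
    [0.22,0,0,0],
    [0.26,0,0,0],
    [0.3,0,0,0],
    [0.33,0,0,0],
    [0.33,0,0,0],
    [0.33,0,0,0],
  ],
)

```text
time: 6.12
ee_pos: [0.5784, -0.0316, 0.2134]
ee_rot: [2.012, 2.401, -0.012]
force: [6.9, -32.6, -1.9]
grip_width: 0.0007
```

Run:
```python
from h import *
injig(); crop('side',220,180,110,140,5,'pics/s3.png')
```

```text
jig xy mm -80.73431007909082 -0.8469732610616398 z 0.0354199600738227 Fx -33.28179996644679 F [  6.9 -32.6  -1.9] t 6.125
```

View pics/s3.png

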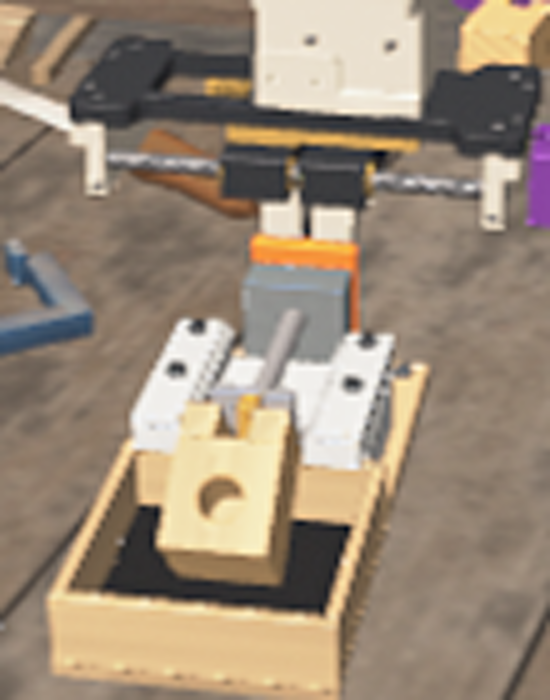

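arm_command(
  steps=[
    [-0.3,0,0,0],
    [-0.6,0,0,0],
    [-0.9,0,0,0],
    [-1.3,0,0,0],
    [-1.7,0,0,0],
    [-1.9,0,0,0],
    [-1.9,0,0,0],
  ],
)

```text
time: 7.05
ee_pos: [0.5945, -0.116, 0.2131]
ee_rot: [-2.008, -2.416, -0.001]
force: [0.2, 0.1, -0.4]
grip_width: 0.0006
```

Run:
```python
from h import *
injig(); crop('side',220,180,110,140,5,'pics/s4.png')
```

```text
jig xy mm -164.46004857685855 -1.2357971728836636 z 0.03507189070788111 Fx 0.027494020214200422 F [ 0.2  0.1 -0.4] t 7.05
```

View pics/s4.png

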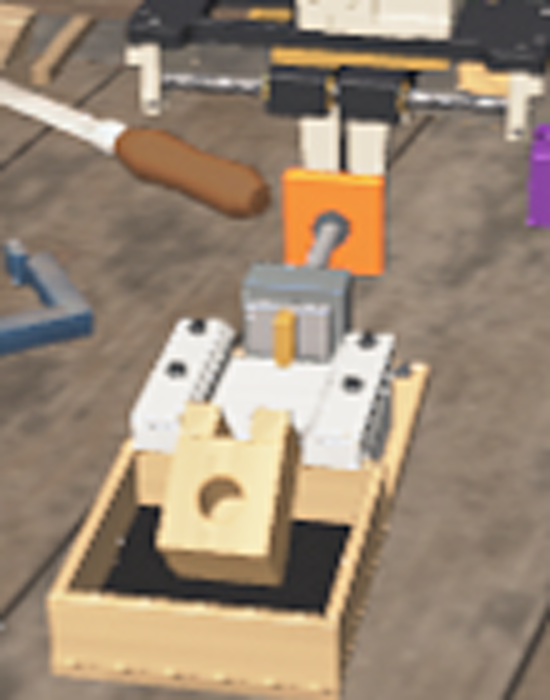

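arm_command(
  steps=[
    [-0.1,0,-0.5,0],
    [-0.3,0,-1.2,0],
    [-1.0,-0.1,-1.9,0.4],
    [-2.0,-0.2,-2.2,0.8],
    [-3.0,-0.3,-2.2,1.3],
    [-4.0,-0.3,-2.2,1.87],
    [-5.0,-0.3,-2.2,1.87],
    [-5.0,-0.3,-2.2,1.87],
  ],
  gripper=-1,
)

```text
time: 8.1
ee_pos: [0.625, -0.3679, 0.3223]
ee_rot: [2.238, 2.203, -0.003]
force: [0.1, 0.1, -0.2]
grip_width: 0.0759
```

Run:
```python
from h import *
injig(); crop('top',170,150,130,80,6,'pics/t5.png'); crop('side',220,215,100,110,7,'pics/s5.png')
to(.598,-.382,.12,89.4);print(tool()[2]['q'])
```

```text
jig xy mm -418.04896730090115 15.199196519385398 z 0.1443237106004615 Fx 0.09464390624204289 F [ 0.1  0.1 -0.2] t 8.1
tip [ 0.6259 -0.3626  0.1447] yawx 89.41 tilt [-2.0e-04  1.6e-03 -1.0e+00] cmd [-0.389, -0.556, 0.494, [np.float64(0.002), np.float64(-29.998)]]
[ 0.63068951  0.68439657 -0.3114085   1.36905828  0.21516035  1.12213531
  0.28137032]
```

View pics/t5.png

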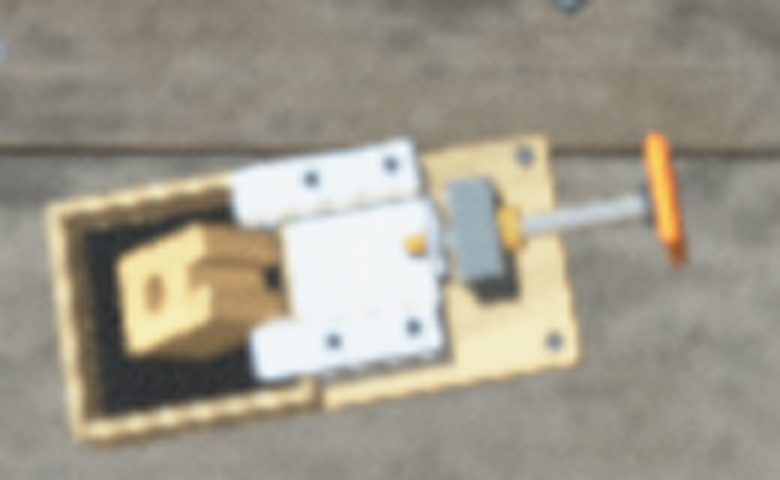

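View pics/s5.png

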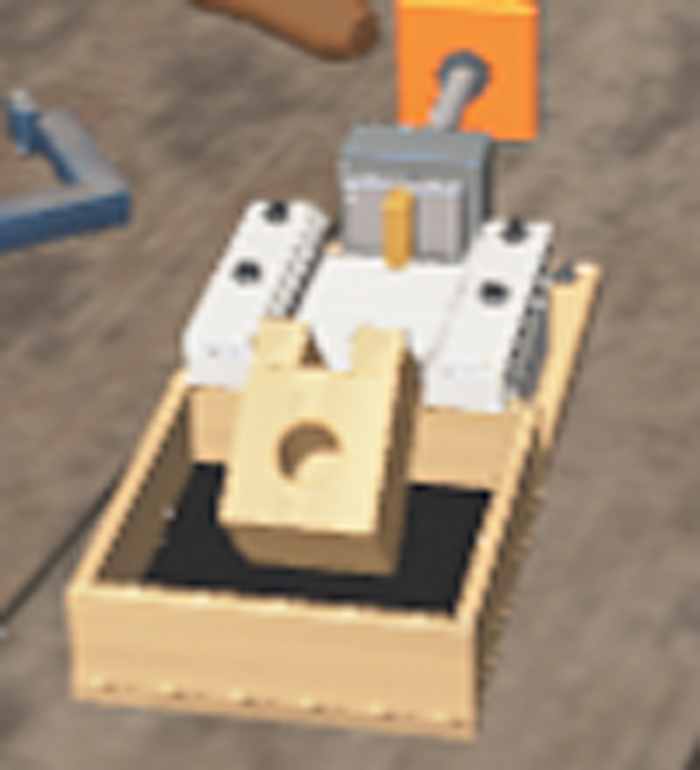

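```bash
cat > tilt.py <<'E'
from fit import *
from scipy.spatial.transform import Rotation as Ro
jig=[.5632,.0455,1.755]
T=lambda x,y:(170+x/6-.4,150+y/6-.4); S=lambda x,y:(220+x/7-.4,215+y/7-.4)
obs=[('top',(28,-20,40),T(118,265)),('top',(28,20,40),T(130,355)),('top',(-28,-20,40),T(203,226)),('top',(-28,-20,0),T(276,234)),('top',(-28,20,0),T(285,316)),
('side',(28,-20,40),S(222,520)),('side',(28,20,40),S(377,532)),('side',(-28,-20,40),S(258,320)),('side',(-28,20,40),S(408,332)),('side',(28,-20,0),S(242,563)),('side',(28,20,0),S(393,574))]
def body(p,P): return Ro.from_euler('ZYX',p[3:],degrees=True).apply(np.array(P,float)-[0,0,20])+p[:3]
def r(p): return np.concatenate([proj(n,W(jig,body(p,[P])))[0]-uv for n,P,uv in obs])
for p0 in (40,70):
    s=least_squares(r,[60,0,40,0,p0,0],loss='soft_l1'); print(s.x.round(1),s.cost,s.fun.reshape(-1,2).round(1).tolist())
    p=s.x
    for c in [(28,0,0),(28,0,40),(-28,0,0),(-28,0,40)]: print(c,body(p,[c]).round(1))
E
python3 tilt.py
```

```text
[70.  -0.3 39.8  1.1 36.7 -1.3] 1.5812818719258517 [[-0.0, -0.2], [0.3, -0.1], [-0.6, -0.1], [-0.3, -0.6], [0.7, 0.8], [0.1, -0.2], [-0.3, 0.1], [0.2, -0.4], [-0.2, -0.3], [0.6, 0.3], [-0.1, 0.6]]
(28, 0, 0) [[80.5 -0.5  7. ]]
(28, 0, 40) [[104.4   0.8  39.1]]
(-28, 0, 0) [[35.6 -1.4 40.5]]
(-28, 0, 40) [[59.5 -0.1 72.5]]
[70.  -0.3 39.8  1.1 36.7 -1.3] 1.5812818719299404 [[-0.0, -0.2], [0.3, -0.1], [-0.6, -0.1], [-0.3, -0.6], [0.7, 0.8], [0.1, -0.2], [-0.3, 0.1], [0.2, -0.4], [-0.2, -0.3], [0.6, 0.3], [-0.1, 0.6]]
(28, 0, 0) [[80.5 -0.5  7. ]]
(28, 0, 40) [[104.4   0.8  39.1]]
(-28, 0, 0) [[35.6 -1.4 40.5]]
(-28, 0, 40) [[59.5 -0.1 72.5]]
```

Run:
```python
from h import *
P=J-.165*jd; to(*P,.1,100.55);to(*P,.035,100.55)
```

```text
tip [ 0.6259 -0.3626  0.1447] yawx 89.41 tilt [-2.0e-04  1.6e-03 -1.0e+00] cmd [4.915, -0.701, 0.903, [np.float64(-1.856), np.float64(28.144)]]
tip [ 0.6259 -0.3626  0.1447] yawx 89.41 tilt [-2.0e-04  1.6e-03 -1.0e+00] cmd [4.913, -0.701, 2.203, [np.float64(-1.856), np.float64(28.144)]]
```

arm_command(
  steps=[
    [0.5,-0.05,0.1,-0.2],
    [1.4,-0.2,0.2,-0.6],
    [2.4,-0.35,0.4,-1.0],
    [3.4,-0.5,0.6,-1.4],
    [4.2,-0.6,0.8,-1.7],
    [4.7,-0.7,1.2,-1.86],
    [4.85,-0.7,1.7,-1.86],
    [4.85,-0.7,2.1,-1.86],
    [4.85,-0.7,2.2,-1.86],
    [4.85,-0.7,2.2,-1.86],
  ],
  gripper=1,
)

```text
time: 9.45
ee_pos: [0.5933, -0.12, 0.2136]
ee_rot: [-2.006, -2.417, -0.001]
force: [0.3, -0.3, 0.6]
grip_width: 0.0002
```

Run:
```python
from h import *
injig(); to(*(J-.077*jd),.035,100.55)
```

```text
jig xy mm -168.15463060196328 0.7457556609441406 z 0.035592886675733015 Fx -0.3074896434313586 F [ 0.3 -0.3  0.6] t 9.45
tip [ 0.5933 -0.1199  0.0356] yawx 100.61 tilt [-0.e+00  5.e-04 -1.e+00] cmd [1.825, 0.017, 0.013, [np.float64(0.011), np.float64(-29.989)]]
```

arm_command(
  steps=[
    [0.2,0,0,0],
    [0.4,0,0,0],
    [0.65,0,0,0],
    [0.9,0,0,0],
    [1.15,0,0,0],
    [1.4,0,0,0],
    [1.65,0,0,0],
    [1.9,0,0,0],
    [2.02,0,0,0],
    [2.02,0,0,0],
  ],
)

```text
time: 10.7
ee_pos: [0.5766, -0.0317, 0.214]
ee_rot: [2.012, 2.398, -0.012]
force: [8.6, -36.3, 3.3]
grip_width: 0.0003
```

Run:
```python
from h import *
injig(); crop('side',220,215,100,110,7,'pics/s6.png')
```

```text
jig xy mm -80.76081175201844 0.8186164500023516 z 0.035998840693094114 Fx -37.23669752372068 F [  8.6 -36.3   3.3] t 10.7
```

View pics/s6.png

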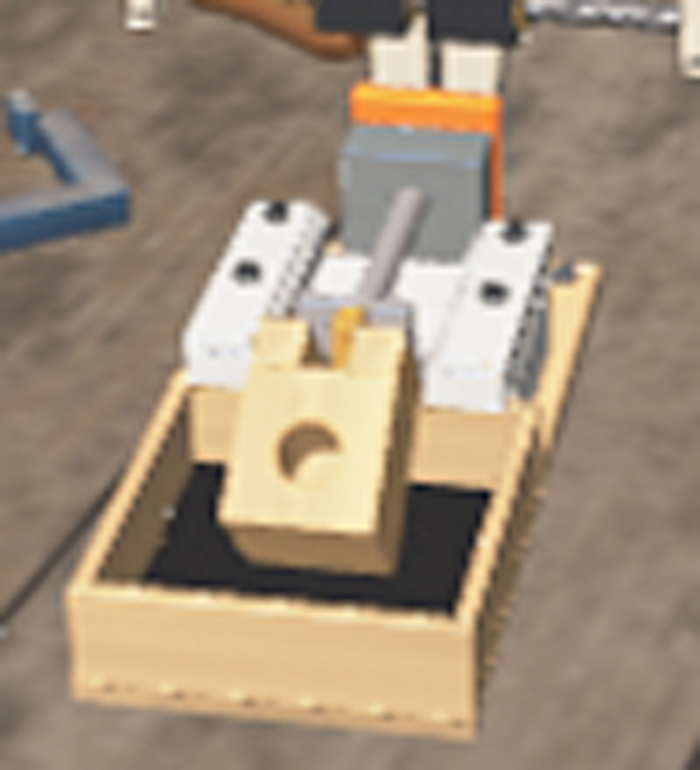

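arm_command(
  steps=[
    [-0.3,0,0,0],
    [-0.6,0,0,0],
    [-0.9,0,0,0],
    [-1.3,0,0,0],
    [-1.7,0,0,0],
    [-2.0,0,0,0],
    [-2.1,0,-0.5,0],
    [-2.3,0,-1.2,0],
    [-3.0,0,-1.9,0.4],
    [-4.0,0,-2.2,0.8],
    [-5.0,0.1,-2.2,1.3],
    [-6.0,0.1,-2.2,1.87],
    [-7.0,0.2,-2.2,1.87],
    [-7.0,0.2,-2.2,1.87],
  ],
  gripper=-0.3,
)

```text
time: 12.5
ee_pos: [0.6476, -0.3694, 0.3219]
ee_rot: [2.241, 2.202, -0.003]
force: [-0.6, 0.6, -0.7]
grip_width: 0.0593
```

Run:
```python
from h import *
print(tool()[2]['grip_width']);to(.598,-.382,.12,89.4);to(.598,-.382,.025,89.4)
```

```text
0.05931209097861973
tip [ 0.6474 -0.3697  0.1439] yawx 88.98 tilt [-0.0014 -0.0016 -1.    ] cmd [-0.269, -0.987, 0.48, [np.float64(-0.069), np.float64(29.931)]]
tip [ 0.6474 -0.3697  0.1439] yawx 88.98 tilt [-0.0014 -0.0016 -1.    ] cmd [-0.266, -0.984, 2.38, [np.float64(-0.069), np.float64(29.931)]]
```

arm_command(
  steps=[
    [-0.1,-0.3,0.2,-0.07],
    [-0.2,-0.7,0.6,-0.07],
    [-0.26,-0.98,1.0,-0.07],
    [-0.26,-0.98,1.5,-0.07],
    [-0.26,-0.98,1.5,-0.07],
    [-0.26,-0.98,1.5,-0.07],
  ],
  gripper=-0.5,
)

```text
time: 13.25
ee_pos: [0.6001, -0.376, 0.2491]
ee_rot: [2.225, 2.217, 0.001]
force: [0.3, -1.2, 0.8]
grip_width: 0.0689
```

Run:
```python
from h import *
print(tool()[2]['grip_width']);to(.598,-.382,.025,89.4)
crop('side',270,120,100,90,7,'pics/s7.png')
```

```text
0.06885495716871147
tip [ 0.6003 -0.3759  0.0711] yawx 89.78 tilt [ 9.e-04  4.e-04 -1.e+00] cmd [-0.121, -0.043, 0.922, [np.float64(0.064), np.float64(-29.936)]]
```

View pics/s7.png

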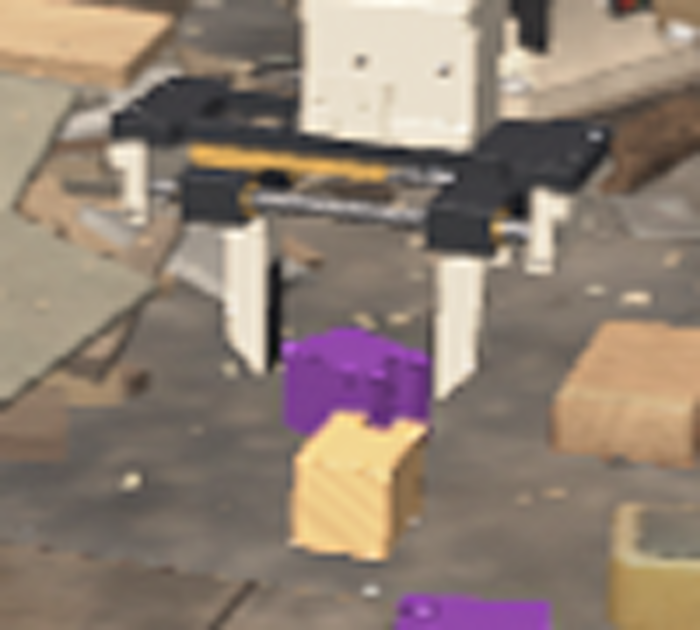

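arm_command(
  steps=[
    [-0.12,-0.04,0.3,0.06],
    [-0.12,-0.04,0.6,0.06],
    [-0.12,-0.04,0.85,0.06],
    [-0.12,-0.04,0.92,0.06],
    [-0.12,-0.04,0.92,0.06],
  ],
)

```text
time: 13.92
ee_pos: [0.5976, -0.3823, 0.2019]
ee_rot: [-2.233, -2.209, 0.0]
force: [0.1, 0.2, 0.8]
grip_width: 0.0687
```

arm_command(
  steps=[
    [0,0,0,0],
    [0,0,0,0],
    [0,0,0,0],
    [0,0,0,0],
    [0,0,0,0],
    [0,0,0,0],
  ],
  gripper=1,
  grip_force=25,
)

```text
time: 14.68
ee_pos: [0.5977, -0.3826, 0.2026]
ee_rot: [2.233, 2.209, 0.0]
force: [-0.4, 0.2, 3.3]
grip_width: 0.0396
```

Run:
```python
from h import *
print(tool()[2]['grip_width'],tool()[2]['force']);to(.598,-.382,.025,89.4)
crop('side',270,120,100,90,7,'pics/s8.png')
```

```text
0.03963104069259353 [-0.44047938  0.24085968  3.29029731]
tip [ 0.5978 -0.3826  0.0246] yawx 89.37 tilt [ 6.e-04 -3.e-04 -1.e+00] cmd [0.011, 0.006, -0.008, [np.float64(-0.004), np.float64(29.996)]]
```

View pics/s8.png

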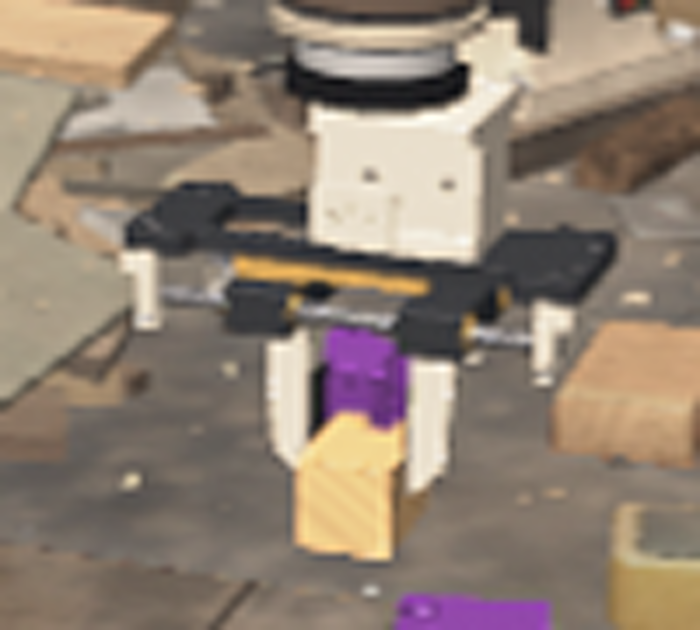

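Run:
```python
from h import *
to(*J,.14,100.55)
```

```text
tip [ 0.5978 -0.3826  0.0246] yawx 89.38 tilt [ 5.e-04 -3.e-04 -1.e+00] cmd [8.552, -0.782, -2.312, [np.float64(-1.862), np.float64(28.138)]]
```

arm_command(
  steps=[
    [0,0,-0.4,0],
    [0,0,-1.0,0],
    [0,0,-1.6,0],
    [0,0,-2.1,0],
    [0,0,-2.3,0],
    [0,0,-2.3,0],
  ],
)

```text
time: 15.48
ee_pos: [0.5975, -0.3825, 0.318]
ee_rot: [2.233, 2.208, 0.0]
force: [-0.1, -0.2, -1.5]
grip_width: 0.0397
```

arm_command(
  steps=[
    [0.3,0,0,-0.1],
    [0.8,-0.1,0,-0.2],
    [1.4,-0.15,0,-0.4],
    [2.1,-0.2,0,-0.6],
    [2.9,-0.3,0,-0.8],
    [3.7,-0.35,0,-1.0],
    [4.5,-0.4,0,-1.2],
    [5.3,-0.5,0,-1.4],
    [6.1,-0.6,0,-1.6],
    [6.9,-0.65,0,-1.75],
    [7.5,-0.7,0,-1.86],
    [8.0,-0.78,0,-1.86],
    [8.35,-0.78,0,-1.86],
    [8.55,-0.78,0,-1.86],
    [8.55,-0.78,0,-1.86],
    [8.55,-0.78,0,-1.86],
  ],
)

```text
time: 17.48
ee_pos: [0.5633, 0.0443, 0.317]
ee_rot: [2.01, 2.414, -0.001]
force: [0.1, 0.3, -1.1]
grip_width: 0.04
```

Run:
```python
from h import *
injig(); to(*J,.10,100.55)
crop('side',220,180,100,100,7,'pics/s9.png');crop('top',170,150,130,80,6,'pics/t9.png')
```

```text
jig xy mm -1.3105607106797028 0.1527804239996248 z 0.1390350818771952 Fx 0.2598716204399782 F [ 0.1  0.3 -1.1] t 17.475
tip [0.5633 0.0442 0.139 ] yawx 100.46 tilt [-2.e-04 -7.e-04 -1.e+00] cmd [0.024, 0.002, 0.781, [np.float64(-0.016), np.float64(29.984)]]
```

View pics/s9.png

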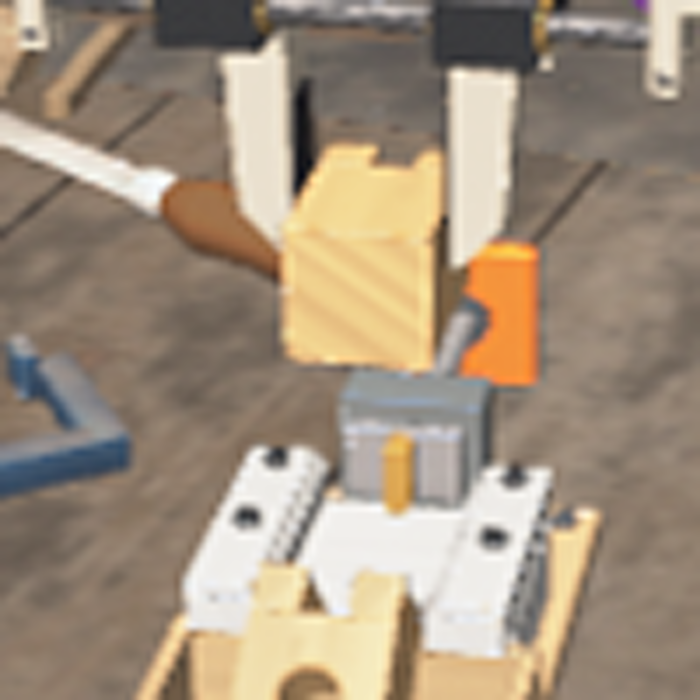

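View pics/t9.png

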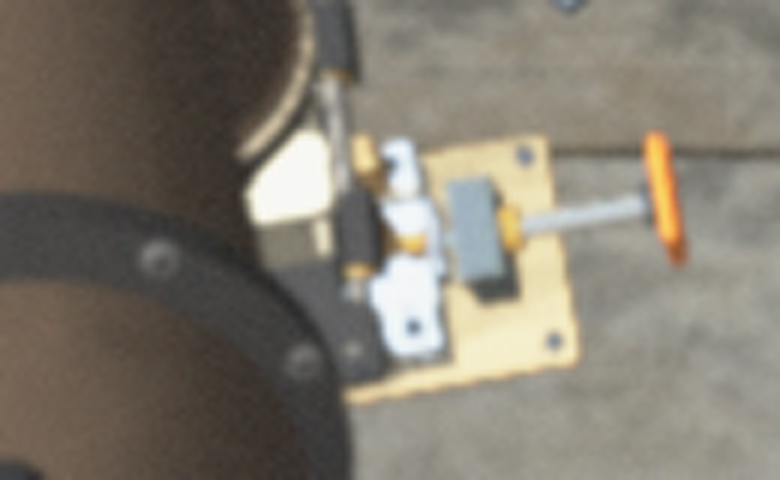

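```bash
cat > m2.py <<'E'
from fit import *
S=lambda x,y:(220+x/7-.43,180+y/7-.43)
jo=[('side',(-20,-4,63),S(385,440)),('side',(-20,4,63),S(412,440)),('side',(-20,-4,40),S(387,508)),('side',(-20,4,40),S(410,512)),
('side',(-29,-44.5,56),S(254,450)),('side',(-29,44.5,56),S(552,468)),('side',(47,-44.5,56),S(186,590)),('side',(47,44.5,56),S(503,617)),
('side',(-128,-23,77),S(470,240)) ,('side',(-128,23,77),S(537,247)),('side',(-128,23,27),S(535,383)),
('side',(-42,-25,68),S(342,378))]
p,f=fit(jo[:8]+jo[9:11],[.563,.045,1.755]);print(p.round(4),f.tolist()); jp=p
z=116.4
bo=[('side',(28,-20,z+40),S(283,235)),('side',(28,20,z+40),S(437,246)),('side',(28,-20,z),S(286,355)),('side',(28,20,z),S(431,370)),('side',(-28,20,z+40),S(444,152)),('side',(-28,-20,z+40),S(333,147))]
p,f=fit(bo,[.563,.045,1.755]);print(p.round(4),f.tolist())
for q in (jp,[.5632,.0455,1.755],[.564,.0453,1.7599]): print((Rz(q[2]).T@(p[:2]-np.array(q[:2]))*1e3).round(1))
# top refit of jig from t5
T=lambda x,y:(170+x/6-.4,150+y/6-.4)
to=[('top',(-29,-44.5,56),T(413,140)),('top',(47,-44.5,56),T(232,173)),('top',(-29,44.5,56),T(443,345)),('top',(47,44.5,56),T(256,380)),('top',(-25.5,0,63),T(415,243)),
('top',(134,-52,34),T(47,208)),('top',(134,52,34),T(77,435)),('top',(-128,-23,77),T(650,134)),('top',(-128,23,77),T(678,258))]
p,f=fit(to,[.563,.045,1.755]);print(p.round(4),f.tolist())
p,f=fit(to+jo[:8]+jo[9:11],[.563,.045,1.755]);print(p.round(4),f.tolist())
E
python3 m2.py
```

```text
[0.5647 0.0425 1.7595] [[-0.3, 0.9], [-0.3, 1.2], [-0.4, 0.8], [0.1, 0.6], [0.4, -1.4], [-0.1, -0.4], [0.2, -2.1], [0.4, -1.9], [-0.1, 0.5], [0.1, 0.5]]
[0.5635 0.0451 1.8003] [[-0.0, -0.6], [-0.7, -0.9], [0.2, 1.2], [0.4, 0.4], [2.8, 0.2], [-1.4, -0.2]]
[2.8 0.6]
[-0.5 -0.3]
[-0.1  0.5]
[0.5632 0.0447 1.7512] [[0.0, 0.5], [0.7, 0.1], [-0.2, 0.3], [0.9, -0.3], [0.1, -0.2], [0.5, -0.6], [-0.3, 0.6], [-0.4, 0.8], [-2.2, -2.1]]
[0.5638 0.0444 1.7569] [[0.0, 0.2], [0.7, -0.0], [-0.0, 0.0], [1.2, -0.5], [0.3, -0.5], [0.5, -0.5], [-0.0, 0.7], [-0.4, 0.3], [-2.1, -2.6], [-0.2, 1.4], [-0.2, 1.7], [-0.3, 1.3], [0.2, 1.1], [0.4, -0.9], [0.0, 0.1], [0.1, -1.5], [0.4, -1.3], [0.1, 0.9], [0.3, 1.0]]
```

arm_command(
  steps=[
    [0,0,0.2,0],
    [0,0.01,0.5,0],
    [0,0.01,0.8,0],
    [0,0.01,1.05,0],
    [0,0.01,1.16,0],
    [0,0.01,1.16,0],
  ],
)

```text
time: 18.32
ee_pos: [0.5636, 0.0456, 0.2588]
ee_rot: [-2.008, -2.416, 0.001]
force: [-0.3, 0.7, -1.5]
grip_width: 0.04
```

Run:
```python
from h import *
injig(); to(.5637,.0443,.0626,100.6)
crop('side',220,200,100,100,7,'pics/s10.png')
```

```text
jig xy mm 0.012204560341574558 -0.28989190652702557 z 0.08078453535029878 Fx 0.7723783656207599 F [-0.3  0.7 -1.5] t 18.325
tip [0.5635 0.0456 0.0808] yawx 100.54 tilt [-7.e-04 -0.e+00 -1.e+00] cmd [-0.025, -0.003, 0.364, [np.float64(-0.009), np.float64(29.991)]]
```

View pics/s10.png

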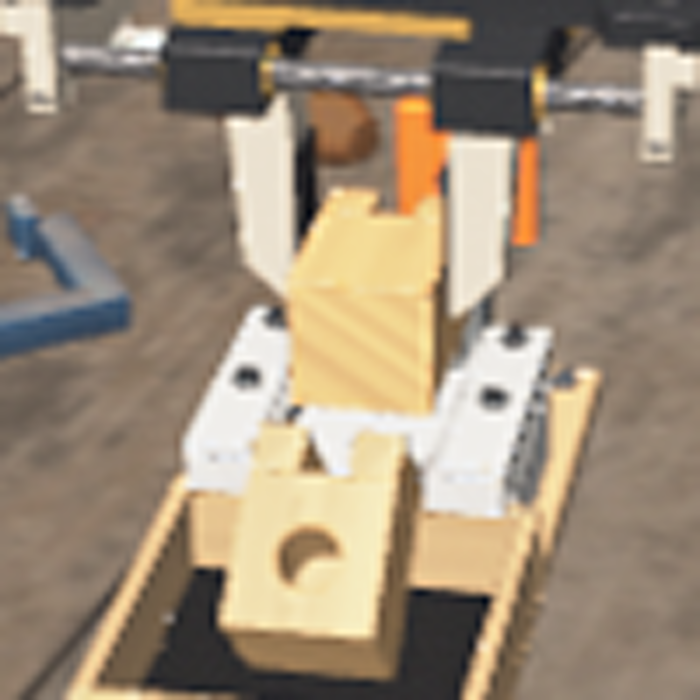

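arm_command(
  steps=[
    [-0.01,0,0.06,0],
    [-0.01,0,0.12,0],
    [-0.01,0,0.18,0],
    [-0.01,0,0.24,0],
    [-0.01,0,0.28,0],
    [-0.01,0,0.28,0],
  ],
)

```text
time: 19.12
ee_pos: [0.5637, 0.045, 0.245]
ee_rot: [-2.008, -2.416, 0.0]
force: [0.3, 0.1, -1.5]
grip_width: 0.0394
```

Run:
```python
from h import *
injig(); to(.5637,.0443,.0626,100.6)
crop('side',220,200,100,100,7,'pics/s11.png')
```

```text
jig xy mm -0.5730911260725328 -0.3357694356262753 z 0.06702549116127893 Fx 0.019120856318206137 F [ 0.3  0.1 -1.5] t 19.125
tip [0.5636 0.045  0.067 ] yawx 100.54 tilt [-4.e-04 -1.e-04 -1.e+00] cmd [-0.014, -0.003, 0.089, [np.float64(-0.011), np.float64(29.989)]]
```

View pics/s11.png

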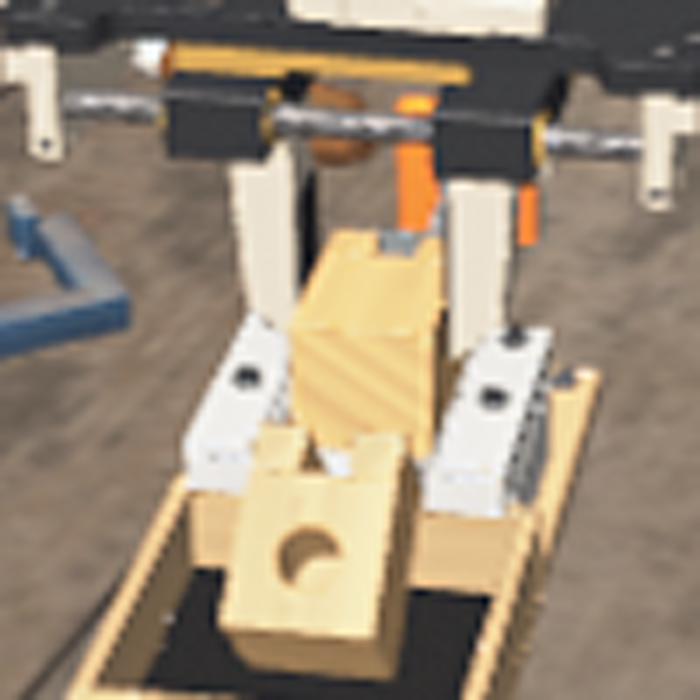

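No contact force; the block is about 4 mm from the floor, between the rails.

arm_command(
  steps=[
    [0,0,0.03,0],
    [0,0,0.06,0],
    [0,0,0.09,0],
    [0,0,0.1,0],
    [0,0,0.1,0],
  ],
)

```text
time: 19.8
ee_pos: [0.5637, 0.045, 0.2404]
ee_rot: [2.008, 2.416, -0.0]
force: [-1.1, -0.2, 1.4]
grip_width: 0.0398
```

Run:
```python
from h import *
injig()
```

```text
jig xy mm -0.6156178795343491 -0.42139751903269435 z 0.062401473126427076 Fx -0.021463874312092512 F [-1.1 -0.2  1.4] t 19.8
```

arm_command(
  steps=[
    [0,0,0.02,0],
    [0,0,0.02,0],
    [0,0,0.02,0],
  ],
)

```text
time: 20.18
ee_pos: [0.5637, 0.0451, 0.2403]
ee_rot: [2.008, 2.415, -0.0]
force: [-5.1, -1.1, 14.3]
grip_width: 0.0399
```

arm_command(
  steps=[
    [0,0,0,0],
    [0,0,0,0],
    [0,0,0,0],
    [0,0,0,0],
    [0,0,-0.2,0],
    [0,0,-0.5,0],
    [0,0,-1.0,0],
    [0,0,-1.7,0],
    [0,0,-2.4,0],
    [-1,0,-2.6,0],
    [-2.0,0,-2.6,0],
    [-3,0,-2.6,0],
    [-4,0,-2.6,0],
    [-5,0,-2.6,0],
    [-5,0,-2.6,0],
    [-5,0,-2.6,0],
  ],
  gripper=-0.3,
)

```text
time: 22.18
ee_pos: [0.6094, -0.2002, 0.37]
ee_rot: [2.008, 2.416, 0.002]
force: [0.7, 0.1, 0.3]
grip_width: 0.0597
```

Run:
```python
from h import *
injig(); crop('top',170,150,130,80,6,'pics/t12.png'); crop('side',220,200,100,110,7,'pics/s12.png')
cv2.imwrite('pics/full_t12.png',robot.grab_frame('top')[:,:,::-1])
```

```text
jig xy mm -249.93339130166135 -0.5707919052970528 z 0.1920478749154041 Fx 0.01101671784641955 F [0.7 0.1 0.3] t 22.175
```

View pics/t12.png

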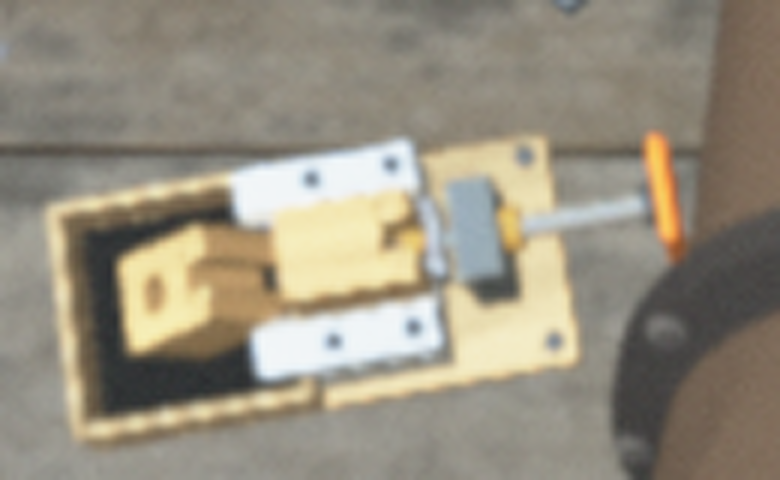

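View pics/s12.png

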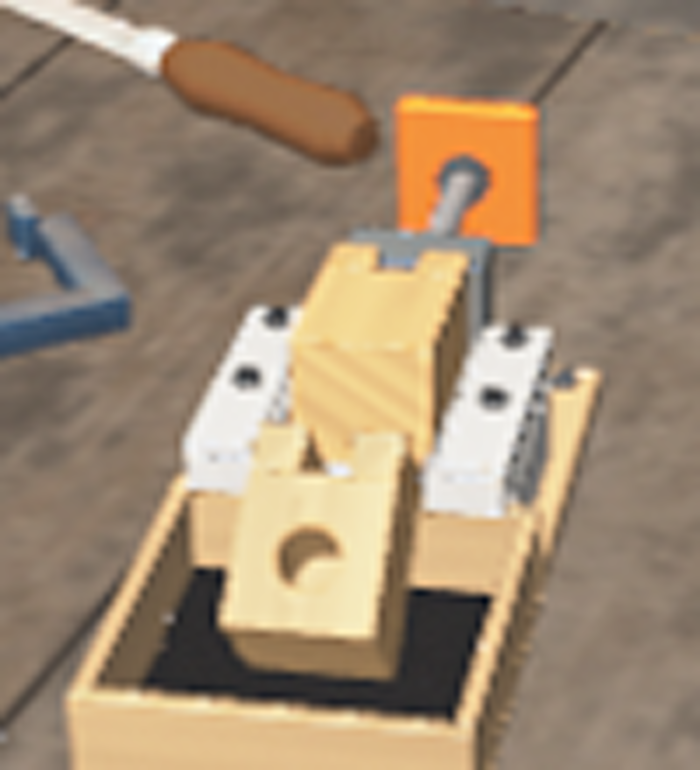

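View pics/full_t12.png

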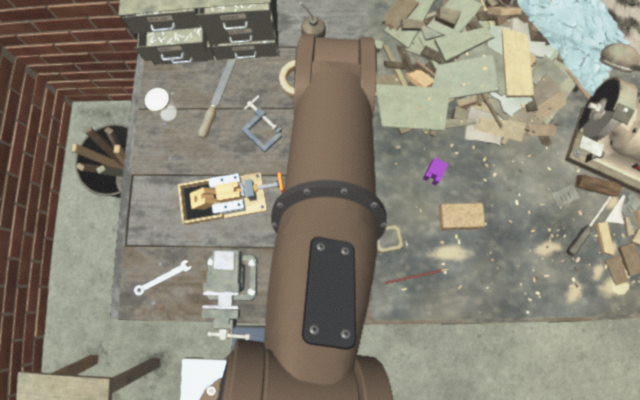

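Run:
```python
from fit import *
T=lambda x,y:(170+x/6-.4,150+y/6-.4); S=lambda x,y:(220+x/7-.43,200+y/7-.43)
P=[(28,-20,80),(28,20,80),(-28,-20,80),(-28,20,80)]
o=[('top',P[0],T(276,210)),('top',P[1],T(287,298)),('top',P[2],T(405,192)),('top',P[3],T(420,277)),('side',P[0],S(294,340)),('side',P[1],S(432,350)),('side',P[2],S(340,245)),('side',P[3],S(467,255))]
def r(p): return np.concatenate([proj(n,W(p,[(c[0],c[1],c[2]+p[3]*1e3)]))[0]-uv for n,c,uv in o])
s=least_squares(r,[.563,.045,1.755,0],loss='soft_l1');print(s.x.round(4),s.fun.reshape(-1,2).round(1).tolist())
print(Rz(1.756).T@(s.x[:2]-[.5636,.0449])*1e3)
```

```text
[ 5.6280e-01  4.4700e-02  1.7566e+00 -6.0000e-04] [[-0.4, -0.2], [-0.1, 0.8], [0.4, -1.1], [0.2, 0.3], [-0.4, -0.0], [0.1, 0.3], [-0.4, -0.2], [0.7, -0.0]]
[-0.06368824  0.81229256]
```

Loaded block: 0.8 mm off the nest centre, yaw matches the jig's, height within 0.6 mm of flat on the floor. Handing in.

```bash
python3 -c "
from station import robot
print(robot.job_done(), robot.get_state()['time'])"
```

```text
the job is handed in; nothing more can be done
the job is handed in; nothing more can be done
```

The drilled block is out in the catch tray, the ejector is back home, and the plain block is loaded in the nest and released. I handed the job in after about 22 s.

- **Ejecting:** I pressed the thumb plate to its end stop with the closed fingers. The force rose to about 33 N, and a second press stopped at the same point at about 37 N. The gripper never touched the drilled block, and the ejector sprang home after each press.
- **Loading:** I gripped the plain block across its width and lowered it over the key. I felt the floor (about 14 N down), then opened the gripper and moved clear.
- **Last check:** measured from both cameras, the loaded block is about 0.8 mm from the nest centre. Its direction matches the jig's, its top is within 0.6 mm of the height for lying flat, and its notch is round the key. I sent no moves near the tape measure or the sanding block. Both look unmoved in the last top picture, though the arm partly hides the tape measure.
- **Not ideal:** the drilled block does not lie flat in the tray. Its front edge is on the tray floor and its rear edge leans on the nest-side lip, tilted about 37°. Its rear edge is about 5 mm past the nest floor's end, so it is clear of the nest. The second press did not move it, and I left it there.

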